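# Nest the measuring cups on the cork mat

## Robot

A 6-joint arm with a two-finger parallel gripper is mounted at the origin on the work surface. World frame = base frame: x ahead of the robot, y to its left, z up, the work surface at z = 0. Lengths are in m, angles in rad, forces in N, time in s.
With the tool pointing down it reaches from about 0.35 to 0.975 m from the base axis. Payload 17.4 kg.
Tool frame: the origin (TCP) lies at the centre of the arm's flange, where the gripper is bolted on; the fingertips stand 173 mm ahead of it and the grasp point (between the pads) lies 155 mm ahead of it; z points along the fingers, y is the line along which they close (so a half turn about z gives the same grasp; the last joint's range is limited). The gripper opens to 85 mm and grips with 20 to 120 N. Pads are 22 mm wide; open, the fingers measure 114 mm over their backs; the gripper's body (76 mm by 85 mm) begins 54 mm behind the grasp point. The pads swing forward as they close: fully open they stand 13 mm farther back than shut.
Start: joints at [-1.286, 0.116, 1.442, -0, 1.584, -0.038], TCP at [0.214, -0.64, 0.405] pointing down, gripper open.
Joint ranges: [-2.83, 2.83], [-0.83, 2.19], [0.07, 2.5], [-1.14, 4.28], [0.01, 3], [-2.97, 2.97]. Speed limits (rad/s): [1.89, 1.89, 2.22, 3.14, 3.14, 3.14].

## Interface

Orientations are given as a unit quaternion [w, x, y, z].
In Python, from rig import robot gives the robot as it stands. The module is installed in compiled form; this text tells all that it offers.
- The arm moves only by the tool jog_arm, never from a script. Its argument "motion" is a list of rows, each a list of 7 numbers: the shift along the tool's x, y, z in units of 40 mm (1.0 is 40 mm), then the turn, a rotation vector about the tool's x, y, z in units of 0.08 rad (1.0 is 0.08 rad), then the opening, from 0 (shut) to 1 (fully open). A call has 1 to 5 rows; each row shifts and turns the commanded pose from where the row before left it, along the tool's axes as they then stand; what a row does not reach is not made up. A row lasts 1/12 s, in which the tool goes at most 41.7 mm and 7.16 degrees, less where a joint would pass 70% of its speed; a pose out of reach is approached as far as the arm can. A call with a number of a shift or a turn outside -1 to 1 is refused whole. A call with a gripper value outside its range is refused whole. The fingers move at their own pace and stop on an object; "newtons" is the grip in N (left out, the last holds). Time passes only in rows, so rows that do not move let the fingers close. It gives the time, the measured TCP pose, the force, the opening and the grip force at its end, in the units of the state.
- robot.get_state(): the state, without advancing time (a new reading comes with each control period).
- robot.snapshot(name): name is "scene" or "side" or "wrist"; returns a dict with "img" (480x640x3 uint8, blue, green, red), "vertical_fov" (degrees; the focal length in pixels is half the picture's height over the tangent of half this angle, whatever the lens; pixels are square), "cx", "cy" (the principal point, pixels), "extrinsics" (4x4, takes a point from world to camera coordinates). Camera axes: x right, y up, looking along -z (the intrinsics and any distortion apply to the point x, -y, -z); pixel columns grow to the right and rows downward; lengths in m; the calibration is good to about 2 mm. A picture is of the moment at which its call begins. There is no depth.
- robot.sign_off(): hands the job in; it is judged then, once.
The state is a dict: "time_s": time; "q": joint angles; "dq": joint speeds; "joint_torque": joint torques, N m; "ee_pos": TCP position; "eef_rot": TCP orientation; "wrist_force": force on the tool from outside, world axes, zero at the start; "torque": the same for the moment, N m; "width": finger opening in m; "grip_force": force on a finger pad.
Only numpy, scipy, OpenCV 4.12 (cv2) and the standard library are available. Lean on these libraries where they do the work, as an engineer would, in place of code of your own. Each camera call takes 0.05 s, during which the arm holds its last target. There are 200 camera calls.

## Task

Put the measuring cups away as one nest: first stand the big blue cup upright on the middle of the round cork mat and let go of it, then set the green cup down inside the blue one, then the yellow inside the green, and last the little orange one inside the yellow. Each must stand upright right down on the floor of the cup below before you start the next, and at the end the nest stands by itself on the mat. Leave the red bowl, the glass jar, the whisk and the sifter where they are.

Things in the scene. Friction and masses are not known exactly. Their poses are not given: they have to be found in the camera images.
- cup_blue: Largest measuring cup, blue plastic, 90 g: round, open, rim 88 mm across outside and 82 inside, foot 84, 40 tall, floor 7 thick. Origin: centre of underside, z up. Handle: level strap 14 wide (y), 5 thick, lying on the rim at z = 40 to 45 mm, along -x out to 102 mm from the axis; pinch it from above at (-80, 0, 42) mm, fingers closing along y. Starts upright on the worktop.
- cup_green: Second-largest measuring cup, green plastic, 75 g: round, open, rim 72 mm across outside and 66 inside, foot 68, 40 tall, floor 7 thick. Origin: centre of underside, z up. Handle: level strap 14 wide (y), 5 thick, lying on the rim at z = 40 to 45 mm, along -x out to 102 mm from the axis; pinch it from above at (-80, 0, 42) mm, fingers closing along y. Starts upright on the worktop.
- cup_yellow: Third-largest measuring cup, yellow plastic, 65 g: round, open, rim 56 mm across outside and 50 inside, foot 52, 40 tall, floor 7 thick. Origin: centre of underside, z up. Handle: level strap 14 wide (y), 5 thick, lying on the rim at z = 40 to 45 mm, along -x out to 102 mm from the axis; pinch it from above at (-80, 0, 42) mm, fingers closing along y. Starts upright on the worktop.
- cup_orange: Smallest measuring cup, orange plastic, 55 g: round, open, rim 40 mm across outside and 34 inside, foot 36, 40 tall, floor 7 thick. Origin: centre of underside, z up. Handle: level strap 14 wide (y), 5 thick, lying on the rim at z = 40 to 45 mm, along -x out to 102 mm from the axis; pinch it from above at (-80, 0, 42) mm, fingers closing along y. Starts upright on the worktop.
- cork_mat: Round cork mat, brown, 120 mm across and 8 mm thick, stuck to the worktop. Origin: centre of its underside, on the worktop; z up. (In the nest each handle lies 7 mm above the one below, so handles may point the same way, but spread some 40 degrees apart they leave room for the fingers.)
- bowl: Bystander: red ceramic bowl, 150 mm across the rim, 62 mm tall, loose. Origin: centre of its underside.
- jar: Bystander: closed glass jar with a stainless lid, 80 mm across, 120 mm tall, loose. Origin: centre of its underside.
- whisk: Bystander: black whisk lying flat on the worktop, about 270 mm long along its x axis (handle to -x), 55 mm wide at the wires, 45 mm tall, loose. Origin: near the middle of its length, on the worktop.
- sifter: Bystander: round aluminium flour sifter with a squeeze-lever handle along its -x, body 100 mm across and 85 mm tall, handle out to 95 mm from the axis, loose. Origin: centre of its underside.

How it is judged:
By the outcome, as a careful person would: the job done as asked, in the order asked, and still so for the second after the job is handed in, with the robot touching nothing.
It also fails if it takes over 120 s, if anything falls off the work surface, if the arm or the gripper's body presses on something with over 40 N, if the wrist force passes 120 N, or if a joint passes its speed limit or range.

## Working session

There is one attempt and no reset: what is moved stays moved. The work goes in short steps, Python scripts to look and compute and a tool call to move; the robot and the scene stay as the last step left them, time stands still between calls to the robot, and variables do not carry over. Pictures are saved under pics/ and viewed, at most 15 in all, crops included, and the job is handed in when it is done.

Besides the shell and the picture viewer there is one more tool, called after ">>>" as name(argument=value, ...) on one line, values as JSON. jog_arm: Moves the arm, as the interface text tells. Shifts and turns lie within -1 to 1; 1 stands for 40 mm of shift or 0.08 rad of turn. Its arguments: {"type":"object","properties":{"motion":{"type":"array","items":{"type":"array","items":{"type":"number"}}},"newtons":{"type":"number"}},"required":["motion"]}

```bash
mkdir -p pics; cat > h.py <<'E'
import numpy as np, cv2
from rig import robot
def snap(n,f=None):
    s=robot.snapshot(n)
    if f: cv2.imwrite(f'pics/{f}.png',s['img'])
    return s
def ray(s,u,v,z):
    f=240/np.tan(np.radians(s['vertical_fov'])/2); E=np.array(s['extrinsics'])
    d=np.array([(u-s['cx'])/f,-(v-s['cy'])/f,-1]); R=E[:3,:3]; c=-R.T@E[:3,3]; w=R.T@d
    return c+w*(z-c[2])/w[2]
def proj(s,p):
    f=240/np.tan(np.radians(s['vertical_fov'])/2); E=np.array(s['extrinsics'])
    c=E[:3,:3]@np.array(p)+E[:3,3]
    return s['cx']+f*c[0]/-c[2], s['cy']-f*c[1]/-c[2]
E
python3 - <<'E'
from h import *
for n in ['scene','side','wrist']:
    s=snap(n,n+'0'); print(n,{k:v for k,v in s.items() if k!='img'})
print(robot.get_state())
E
```

```text
scene {'vertical_fov': 52.78128754942588, 'cx': 319.0751015236208, 'cy': 233.47315848875286, 'extrinsics': array([[-0.32501278,  0.94569139,  0.00587205,  0.1605587 ],
       [-0.80709162, -0.28060479,  0.51948443,  0.4561963 ],
       [ 0.49291968,  0.16409979,  0.85445974, -1.47113443],
       [ 0.        ,  0.        ,  0.        ,  1.        ]])}
side {'vertical_fov': 42.33324391665576, 'cx': 327.2373038617029, 'cy': 233.85000458592884, 'extrinsics': array([[-0.93520733, -0.35375488, -0.01564421,  0.57214413],
       [ 0.24478188, -0.67778083,  0.6933217 , -0.13417879],
       [-0.25586928,  0.64457011,  0.72045838, -1.33904911],
       [ 0.        ,  0.        ,  0.        ,  1.        ]])}
wrist {'vertical_fov': 64.63436641810013, 'cx': 320.2782575569899, 'cy': 242.9401211242707, 'extrinsics': array([[ 0.31741949, -0.94828005, -0.00313207, -0.67402258],
       [ 0.9091647 ,  0.30526191, -0.28325732,  0.03781093],
       [ 0.26956336,  0.08706383,  0.95903883, -0.38051452],
       [ 0.        ,  0.        ,  0.        ,  1.        ]])}
{'time_s': 0.15, 'q': array([-1.28581505e+00,  1.16387025e-01,  1.44210242e+00,  2.02178618e-05,
        1.58400925e+00, -3.77840148e-02]), 'dq': array([-0.00051736,  0.00078651, -0.00401403,  0.00206763,  0.00058998,
        0.000809  ]), 'joint_torque': array([ 1.27189787e-04, -7.32512999e+01, -6.32850409e+01, -1.92268185e-04,
        5.02706607e-03,  2.41454865e-05]), 'ee_pos': array([ 0.21411129, -0.64015615,  0.40412995]), 'eef_rot': array([-4.50813157e-04,  9.87005937e-01,  1.60683151e-01, -4.58195597e-05]), 'wrist_force': array([0.40935336, 0.63230214, 1.09917023]), 'torque': array([ 0.00886675,  0.00160415, -0.02122005]), 'grip_force': 0.0, 'width': 0.0854112453239291}
```

View pics/scene0.png

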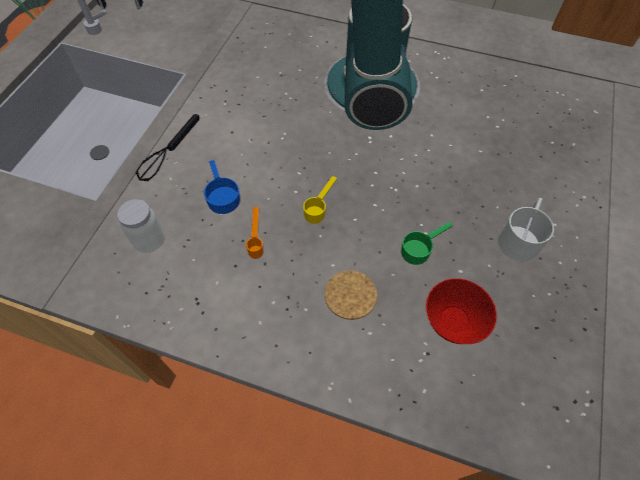

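View pics/side0.png

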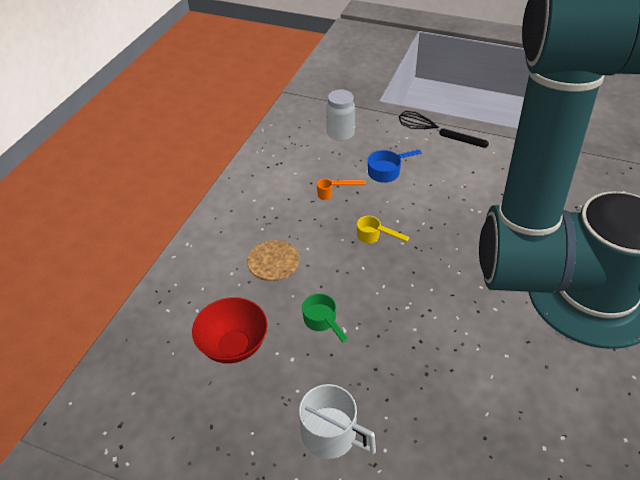

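The scene picture shows blue (222,195), orange (255,247), yellow (314,210), green (417,248) and the mat (351,295). The side view shows the same objects. I'll fit silhouettes in both views.

```bash
cat > fit.py <<'E'
from h import *
from scipy.optimize import minimize
R={'blue':(44,42),'green':(36,34),'yellow':(28,26),'orange':(20,18)}
K=4
HUE={'blue':(100,130),'green':(55,90),'yellow':(24,34),'orange':(10,19)}
def mask(s,c,box=None):
    img=cv2.resize(s['img'],None,fx=K,fy=K,interpolation=cv2.INTER_CUBIC)
    h=cv2.cvtColor(img,cv2.COLOR_BGR2HSV); lo,hi=HUE[c]
    m=cv2.inRange(h,(lo,140,70),(hi,255,255))
    n,l,st,_=cv2.connectedComponentsWithStats(m)
    i=1+np.argmax(st[1:,4]); m=np.uint8(l==i)
    cs,_=cv2.findContours(m,cv2.RETR_EXTERNAL,cv2.CHAIN_APPROX_NONE)
    return cv2.drawContours(np.zeros_like(m),cs,-1,1,-1)
def render(s,c,p,z0):
    x,y,t=p; a=np.linspace(0,2*np.pi,40); ro,rf=[r/1000 for r in R[c]]
    cup=np.c_[np.r_[rf*np.cos(a),ro*np.cos(a)],np.r_[rf*np.sin(a),ro*np.sin(a)],np.r_[0*a,0*a+.04]]
    st=np.array([[X,Y,Z] for X in(-.102,-ro+.003) for Y in(-.007,.007) for Z in(.04,.045)])
    m=np.zeros((480*K,640*K),np.uint8); r=np.array([[np.cos(t),-np.sin(t),0],[np.sin(t),np.cos(t),0],[0,0,1]])
    for P in(cup,st):
        q=np.array([proj(s,r@w+[x,y,z0]) for w in P])*K+K/2-.5
        cv2.fillConvexPoly(m,cv2.convexHull(np.float32(q)).round().astype(np.int32),1)
    return m
def fit(ss,c,p0,z0=0):
    ms=[mask(s,c) for s in ss]
    f=lambda p:sum(1-(lambda r:(r&m).sum()/(r|m).sum())(render(s,c,p,z0)) for s,m in zip(ss,ms))
    S=np.array([p0]+[np.array(p0)+d for d in([.012,0,0],[0,.012,0],[0,0,.3])])
    o=minimize(f,p0,method='Nelder-Mead',options=dict(initial_simplex=S,xatol=2e-4,fatol=1e-4,maxfev=120))
    return o.x,o.fun/len(ss)
E
cat > m1.py <<'E'
from fit import *
a,b=snap('scene'),snap('side')
G={'blue':((222,188),(213,163)),'orange':((255,240),(256,210)),'yellow':((314,203),(334,180)),'green':((417,240),(450,227))}
for c,(u,v) in G.items():
    p=ray(a,*u,.04);h=ray(a,*v,.045);d=p-h;p0=[p[0],p[1],np.arctan2(d[1],d[0])]
    print(c,np.round(p0,3),[(np.round(x,4),round(e,3)) for x,e in(fit([a],c,p0),fit([b],c,p0),fit([a,b],c,p0))])
for s in(a,b):
    h=cv2.cvtColor(s['img'],cv2.COLOR_BGR2HSV); m=cv2.inRange(h,(8,70,90),(25,200,255))
    u,v=proj(s,ray(a,351,295,.008)); n,l,st,ce=cv2.connectedComponentsWithStats(cv2.morphologyEx(m,cv2.MORPH_CLOSE,np.ones((5,5))))
    i=l[int(v),int(u)]; print('mat',ce[i],st[i],ray(s,*ce[i],.008))
E
python3 m1.py
```

```text
blue [ 0.534 -0.244  0.71 ] [(array([ 0.5425, -0.2424,  0.6911]), np.float64(0.071)), (array([ 0.5465, -0.2433,  0.665 ]), np.float64(0.076)), (array([ 0.5447, -0.2421,  0.681 ]), np.float64(0.077))]
orange [ 0.647 -0.107  0.363] [(array([ 0.6471, -0.1067,  0.3635]), np.float64(1.0)), (array([ 0.6591, -0.1059,  0.3397]), np.float64(0.096)), (array([ 0.6591, -0.1059,  0.3397]), np.float64(0.548))]
yellow [ 0.502 -0.011 -0.309] [(array([ 0.5095, -0.0079, -0.1983]), np.float64(0.066)), (array([ 0.512 , -0.009 , -0.2007]), np.float64(0.105)), (array([ 0.5107, -0.0083, -0.1892]), np.float64(0.091))]
green [ 0.522  0.253 -0.851] [(array([ 0.5206,  0.257 , -0.7471]), np.float64(0.275)), (array([ 0.5326,  0.255 , -0.6896]), np.float64(0.111)), (array([ 0.5332,  0.2547, -0.6624]), np.float64(0.194))]
mat [350.37659784 294.56686332] [ 325  270   52   50 2034] [0.69257352 0.14342623 0.008     ]
mat [272.94562648 260.0141844 ] [ 247  240   53   41 1692] [0.68854901 0.14699459 0.008     ]
```

>>> jog_arm(motion=[[0.76, -0.51, 0, 0, 0, 0, 1], [0.76, -0.51, 0, 0, 0, 0, 1], [0.76, -0.51, 0, 0, 0, 0, 1], [0.76, -0.51, 0, 0, 0, 0, 1], [0.76, -0.51, 0, 0, 0, 0, 1]], newtons=40)

```text
time_s: 0.67
ee_pos: [0.3265, -0.4937, 0.4046]
eef_rot: [-0.0, 0.987, 0.161, 0.0]
wrist_force: [0.6, -0.1, -0.3]
width: 0.0858
grip_force: 0.0
```

>>> jog_arm(motion=[[0.76, -0.51, 0, 0, 0, 0, 1], [0.76, -0.51, 0, 0, 0, 0, 1], [0.76, -0.51, 0, 0, 0, 0, 1], [0.76, -0.51, 0, 0, 0, 0, 1], [0.76, -0.51, 0, 0, 0, 0, 1]])

```text
time_s: 1.08
ee_pos: [0.4384, -0.3486, 0.4048]
eef_rot: [0.0, 0.987, 0.161, 0.0]
wrist_force: [0.6, -0.3, 0.5]
width: 0.0855
grip_force: 0.0
```

>>> jog_arm(motion=[[0.76, -0.51, 0, 0, 0, 0, 1], [0, 0, 0.3, 0, 0, -0.9, 1], [0, 0, 0.3, 0, 0, -0.9, 1], [0, 0, 0.3, 0, 0, -0.9, 1], [0, 0, 0, 0, 0, -0.9, 1]])

```text
time_s: 1.5
ee_pos: [0.4601, -0.3208, 0.3661]
eef_rot: [-0.001, 0.953, 0.303, -0.001]
wrist_force: [0.9, 0.0, -0.4]
width: 0.0854
grip_force: 0.0
```

>>> jog_arm(motion=[[0, 0, 0, 0, 0, -0.9, 0.5], [0, 0, 0, 0, 0, 0, 0.5], [0, 0, 0, 0, 0, 0, 0.5]])

```text
time_s: 1.75
ee_pos: [0.4601, -0.3212, 0.3688]
eef_rot: [0.0, 0.943, 0.334, 0.0]
wrist_force: [-0.1, 1.0, 0.4]
width: 0.0519
grip_force: 0.0
```

```bash
cat >> h.py <<'E'
def phi(st=None):
    w,x,y,z=(st or robot.get_state())['eef_rot']; return 2*np.arctan2(y,x)
def delta(xyz,ph):
    st=robot.get_state(); d=np.array(xyz)-st['ee_pos']; f=(phi(st)+np.pi)%(2*np.pi)-np.pi
    print('t',st['time_s'],'ee',st['ee_pos'].round(4),'phi',round(f,4),'F',st['wrist_force'].round(1),'w',round(st['width'],4),'grip',round(st['grip_force'],1))
    print('units x,y,z',np.round([(d[0]*np.cos(f)+d[1]*np.sin(f))/.04,(d[0]*np.sin(f)-d[1]*np.cos(f))/.04,-d[2]/.04],2),'turn',round((f-ph)/.08,2))
def gp(p,z=.042,off=.08): return [p[0]-off*np.cos(p[2]),p[1]-off*np.sin(p[2]),z+.155]
E
python3 - <<'E'
from fit import *
s=snap('wrist','w1')
x,e=fit([s],'blue',[.545,-.242,.68]); print(x,e)
delta(gp(x),x[2]); print(robot.get_state()['q'])
m=mask(s,'blue'); r=render(s,'blue',x,0)
im=cv2.resize(s['img'],None,fx=4,fy=4); cs,_=cv2.findContours(r,0,2); cv2.drawContours(im,cs,-1,(255,255,255),2); cv2.imwrite('pics/w1o.png',cv2.resize(im,(800,600)))
E
```

```text
[ 0.54466381 -0.24046978  0.66903518] 0.03438371395291373
t 1.8 ee [ 0.46   -0.3213  0.3688] phi 0.6802 F [-0.3 -0.3  1. ] w 0.0441 grip 0.0
units x,y,z [ 0.92 -0.26  4.3 ] turn 0.14
[-6.55058939e-01 -1.21158692e-01  1.73630489e+00  5.58440570e-06
  1.52629268e+00  2.35577271e-01]
```

View pics/w1o.png

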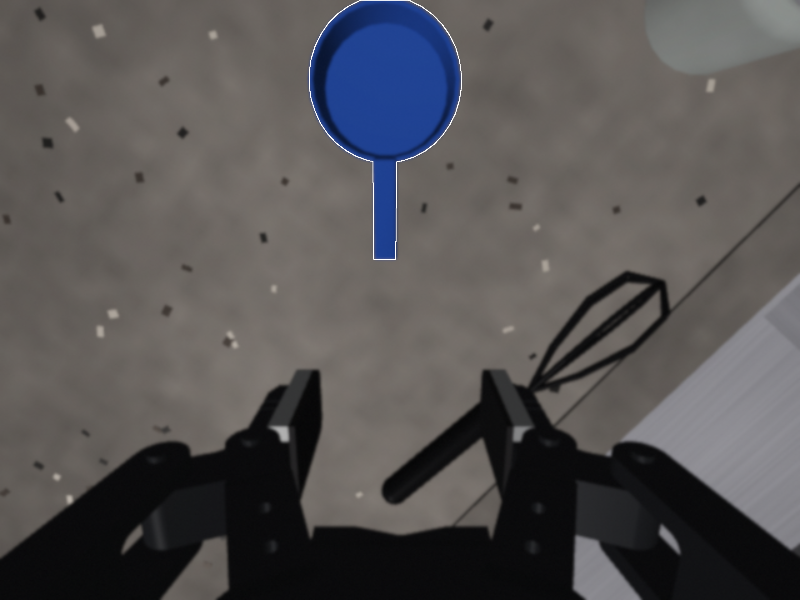

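The overlay matches blue exactly: cup at (385,80), handle end at (385,258). The whisk is clear of the path at (540,380). Moving in to grasp.

>>> jog_arm(motion=[[0.92, -0.26, 0, 0, 0, 0.14, 0.5], [0, 0, 0.9, 0, 0, 0, 0.5], [0, 0, 0.9, 0, 0, 0, 0.5], [0, 0, 0.9, 0, 0, 0, 0.5], [0, 0, 0.9, 0, 0, 0, 0.5]])

```text
time_s: 2.22
ee_pos: [0.4819, -0.2897, 0.2235]
eef_rot: [0.0, 0.944, 0.329, 0.0]
wrist_force: [0.9, -0.3, -0.2]
width: 0.0426
grip_force: 0.0
```

>>> jog_arm(motion=[[0, 0, 0.6, 0, 0, 0, 0.5], [0, 0, 0, 0, 0, 0, 0.5], [0, 0, 0, 0, 0, 0, 0.5]])

```text
time_s: 2.47
ee_pos: [0.482, -0.29, 0.2006]
eef_rot: [-0.001, 0.944, 0.329, -0.0]
wrist_force: [-0.2, 0.8, 1.1]
width: 0.0427
grip_force: 0.0
```

```bash
python3 - <<'E'
from h import *
delta(gp([.5447,-.2405,.669]),.669)
E
```

```text
t 2.4667 ee [ 0.482  -0.29    0.2006] phi 0.6701 F [-0.2  0.8  1.1] w 0.0427 grip 0.0
units x,y,z [-0.    0.    0.09] turn 0.01
```

>>> jog_arm(motion=[[0, 0, 0.09, 0, 0, 0, 0.5], [0, 0, 0, 0, 0, 0, 0], [0, 0, 0, 0, 0, 0, 0], [0, 0, 0, 0, 0, 0, 0], [0, 0, 0, 0, 0, 0, 0]])

```text
time_s: 2.88
ee_pos: [0.4822, -0.2902, 0.1983]
eef_rot: [0.001, 0.944, 0.329, 0.0]
wrist_force: [-1.9, -2.2, 5.7]
width: 0.0126
grip_force: 39.4
```

>>> jog_arm(motion=[[0, 0, 0, 0, 0, 0, 0], [0, 0, -0.3, 0, 0, 0, 0], [0, 0, -0.9, 0, 0, 0, 0], [0, 0, -0.6, 0, 0, 0, 0], [0, 0, 0, 0, 0, 0, 0]])

```text
time_s: 3.3
ee_pos: [0.4828, -0.2904, 0.2755]
eef_rot: [0.003, 0.944, 0.33, 0.002]
wrist_force: [0.9, -0.2, 0.1]
width: 0.0125
grip_force: 39.1
```

```bash
python3 - <<'E'
from fit import *
s=snap('wrist','w2')
st=robot.get_state(); p=st['ee_pos']; f=phi(st)
x,e=fit([s],'blue',[p[0]+.08*np.cos(f),p[1]+.08*np.sin(f),f],p[2]-.197); print(x,e, np.hypot(x[0]-p[0],x[1]-p[1]))
delta(gp([.6905,.145,1.1],.15),1.1)
E
```

```text
[ 0.5459204  -0.2411198   0.67139617] 0.015506495881199345 0.08019608670576966
t 3.35 ee [ 0.4825 -0.2902  0.2728] phi 0.6716 F [ 0.4 -0.4 -2.9] w 0.0127 grip 39.1
units x,y,z [ 9.02 -4.45 -0.8 ] turn -5.35
```

View pics/w2.png

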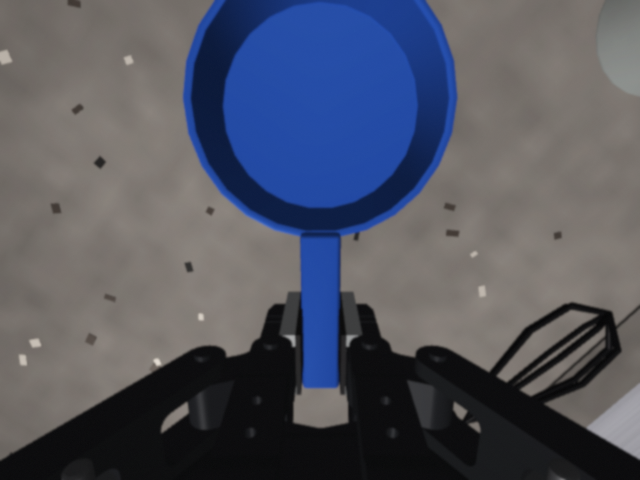

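Blue is held level, rim centred at (320,100) in the image. Raising and turning it, then carrying it to the mat.

>>> jog_arm(motion=[[0, 0, -0.4, 0, 0, -0.9, 0], [0, 0, -0.4, 0, 0, -0.9, 0], [0, 0, 0, 0, 0, -0.9, 0], [0, 0, 0, 0, 0, -0.9, 0], [0, 0, 0, 0, 0, -0.9, 0]])

```text
time_s: 3.77
ee_pos: [0.4819, -0.2898, 0.3008]
eef_rot: [-0.0, 0.869, 0.495, -0.0]
wrist_force: [-0.3, -0.1, -1.4]
width: 0.0127
grip_force: 39.1
```

>>> jog_arm(motion=[[0, 0, 0, 0, 0, -0.85, 0], [0.84, -0.03, 0, 0, 0, 0, 0], [0.84, -0.03, 0, 0, 0, 0, 0], [0.84, -0.03, 0, 0, 0, 0, 0], [0.84, -0.03, 0, 0, 0, 0, 0]])

```text
time_s: 4.18
ee_pos: [0.5389, -0.1666, 0.3006]
eef_rot: [-0.0, 0.853, 0.522, -0.0]
wrist_force: [0.2, -0.8, -2.0]
width: 0.0131
grip_force: 39.1
```

>>> jog_arm(motion=[[0.84, -0.03, 0, 0, 0, 0, 0], [0.84, -0.03, 0, 0, 0, 0, 0], [0.84, -0.03, 0, 0, 0, 0, 0], [0.84, -0.03, 0, 0, 0, 0, 0], [0.84, -0.03, 0, 0, 0, 0, 0]])

```text
time_s: 4.6
ee_pos: [0.6099, -0.0139, 0.3006]
eef_rot: [-0.0, 0.853, 0.523, -0.0]
wrist_force: [0.6, -0.5, -0.2]
width: 0.0128
grip_force: 39.1
```

>>> jog_arm(motion=[[0.84, -0.03, 0, 0, 0, 0, 0], [0.84, -0.03, 0, 0, 0, 0, 0], [0, 0, 0, 0, 0, 0, 0], [0, 0, 0, 0, 0, 0, 0]])

```text
time_s: 4.93
ee_pos: [0.6382, 0.0468, 0.3001]
eef_rot: [-0.0, 0.852, 0.524, -0.001]
wrist_force: [-0.2, -0.9, -2.3]
width: 0.0132
grip_force: 39.1
```

```bash
python3 - <<'E'
from h import *
delta(gp([.6905,.145,1.1],.053),1.1)
s=snap('side','s2')
cv2.imwrite('pics/s2c.png',cv2.resize(s['img'][120:370,180:500],(768,600)))
E
```

```text
t 4.9333 ee [0.6382 0.0468 0.3001] phi 1.102 F [-0.2 -0.9 -2.3] w 0.0132 grip 39.1
units x,y,z [0.78 0.05 2.3 ] turn 0.02
```

View pics/s2c.png

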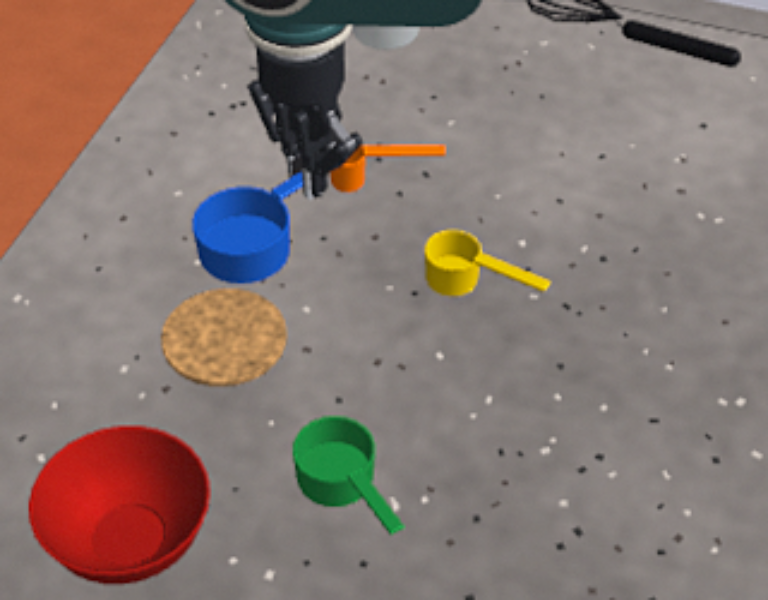

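The crop shows blue held at (243,235), short of the mat at (225,338). Finishing the traverse and lowering.

>>> jog_arm(motion=[[0.78, 0.05, 0, 0, 0, 0, 0], [0, 0, 0.7, 0, 0, 0, 0], [0, 0, 0.7, 0, 0, 0, 0], [0, 0, 0.5, 0, 0, 0, 0], [0, 0, 0.2, 0, 0, 0, 0]])

```text
time_s: 5.4
ee_pos: [0.6529, 0.0711, 0.2135]
eef_rot: [-0.001, 0.853, 0.522, -0.002]
wrist_force: [-0.9, -0.6, -2.4]
width: 0.0129
grip_force: 39.1
```

>>> jog_arm(motion=[[0, 0, 0.1, 0, 0, 0, 0], [0, 0, 0.05, 0, 0, 0, 0], [0, 0, 0, 0, 0, 0, 0], [0, 0, 0, 0, 0, 0, 0]])

```text
time_s: 5.73
ee_pos: [0.6543, 0.072, 0.2126]
eef_rot: [0.0, 0.853, 0.522, 0.001]
wrist_force: [0.1, 0.0, -1.2]
width: 0.0128
grip_force: 39.1
```

```bash
python3 - <<'E'
from h import *
delta(gp([.6905,.145,1.1],.050),1.1)
E
```

```text
t 5.7333 ee [0.6543 0.072  0.2126] phi 1.0993 F [ 0.1  0.  -1.2] w 0.0128 grip 39.1
units x,y,z [ 0.04 -0.02  0.19] turn -0.01
```

>>> jog_arm(motion=[[0, 0, 0.1, 0, 0, 0, 0], [0, 0, 0.05, 0, 0, 0, 0], [0, 0, 0.03, 0, 0, 0, 0], [0, 0, 0, 0, 0, 0, 0]])

```text
time_s: 6.07
ee_pos: [0.6544, 0.072, 0.2053]
eef_rot: [0.001, 0.853, 0.522, 0.001]
wrist_force: [-3.9, -2.7, 10.6]
width: 0.0128
grip_force: 40.3
```

```bash
python3 - <<'E'
from h import *
delta(gp([.6905,.145,1.1],.050),1.1)
E
```

```text
t 6.0667 ee [0.6544 0.072  0.2053] phi 1.0995 F [-3.9 -2.7 10.6] w 0.0128 grip 40.3
units x,y,z [ 0.04 -0.02  0.01] turn -0.01
```

>>> jog_arm(motion=[[0, 0, 0, 0, 0, 0, 0.5], [0, 0, 0, 0, 0, 0, 0.5], [0, 0, 0, 0, 0, 0, 0.5], [0, 0, -0.3, 0, 0, 0, 0.5], [0, 0, -0.8, 0, 0, 0, 0.5]])

```text
time_s: 6.48
ee_pos: [0.6531, 0.0722, 0.2444]
eef_rot: [-0.002, 0.853, 0.523, -0.003]
wrist_force: [-0.6, -0.8, -1.0]
width: 0.0428
grip_force: 0.0
```

>>> jog_arm(motion=[[0, 0, -0.9, 0, 0, 0.9, 0.5], [0, 0, -0.9, 0, 0, 0.9, 0.5], [0, 0, -0.9, 0, 0, 0.9, 0.5], [0, 0, -0.3, 0, 0, 0.9, 0.5], [0, 0, 0, 0, 0, 0.9, 0.5]])

```text
time_s: 6.9
ee_pos: [0.654, 0.0723, 0.3739]
eef_rot: [0.001, 0.933, 0.36, 0.003]
wrist_force: [0.3, -0.2, -0.1]
width: 0.043
grip_force: 0.0
```

>>> jog_arm(motion=[[0, 0, 0, 0, 0, 0.9, 0.5], [0, 0, 0, 0, 0, 0.9, 0.5], [0, 0, 0, 0, 0, 0.9, 0.5], [0, 0, 0, 0, 0, 0.9, 0.5], [0, 0, 0, 0, 0, 0.9, 0.5]])

```text
time_s: 7.32
ee_pos: [0.6539, 0.0723, 0.3689]
eef_rot: [-0.0, 0.982, 0.187, 0.0]
wrist_force: [-0.2, -0.2, 0.0]
width: 0.0431
grip_force: 0.0
```

>>> jog_arm(motion=[[0, 0, 0, 0, 0, 0.9, 0.5], [0, 0, 0, 0, 0, 0.9, 0.5], [0, 0, 0, 0, 0, 0.9, 0.5], [0, 0, 0, 0, 0, 0.9, 0.5], [0, 0, 0, 0, 0, 0.9, 0.5]])

```text
time_s: 7.73
ee_pos: [0.6539, 0.0723, 0.3688]
eef_rot: [-0.0, 1.0, 0.008, 0.0]
wrist_force: [-1.1, 1.0, 0.7]
width: 0.0425
grip_force: 0.0
```

>>> jog_arm(motion=[[0, 0, 0, 0, 0, 0.9, 0.5], [0, 0, 0, 0, 0, 0.9, 0.5], [0, 0, 0, 0, 0, 0.9, 0.5], [0, 0, 0, 0, 0, 0.9, 0.5], [0, 0, 0, 0, 0, 0.9, 0.5]])

```text
time_s: 8.15
ee_pos: [0.6539, 0.0723, 0.3688]
eef_rot: [-0.0, 0.985, -0.171, 0.0]
wrist_force: [0.2, 0.3, 0.5]
width: 0.0428
grip_force: 0.0
```

```bash
python3 - <<'E'
from fit import *
delta([.468-.02,.305+.015,.37],-.68)
for n in('scene','side'): 
    s=snap(n); print(n,fit([s],'blue',[.69,.145,1.1],.008))
snap('side','s3'); im=s['img']; cv2.imwrite('pics/s3c.png',cv2.resize(im[120:370,180:500],(768,600)))
E
```

```text
t 8.15 ee [0.6539 0.0723 0.3688] phi -0.3439 F [0.2 0.3 0.5] w 0.0428 grip 0.0
units x,y,z [-6.93 -4.09 -0.03] turn 4.2
scene (array([0.69021718, 0.14209554, 1.10327782]), np.float64(0.07716503267973851))
side (array([0.69176073, 0.14185285, 1.11012502]), np.float64(0.06769825918762085))
```

View pics/s3c.png

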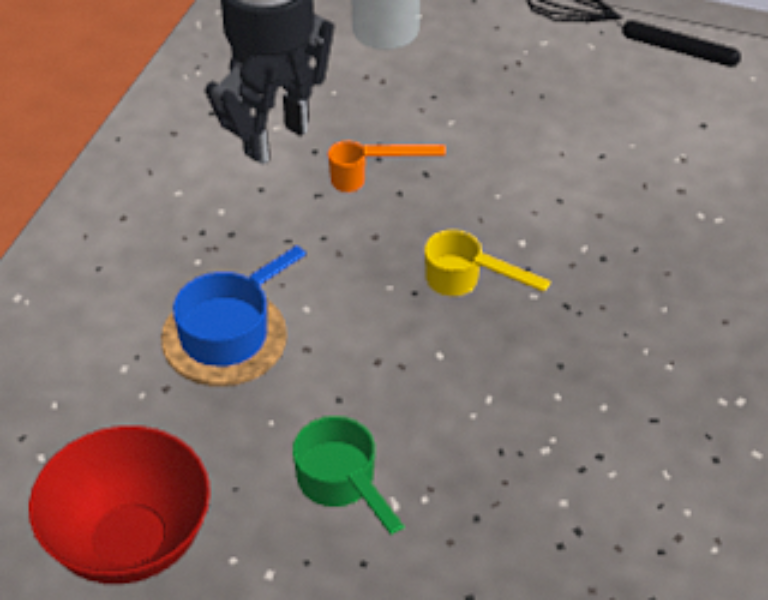

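Blue stands well centred on the mat, at (221,325) in the crop. Next is green.

>>> jog_arm(motion=[[-0.77, -0.455, 0, 0, 0, 0, 0.5], [-0.77, -0.455, 0, 0, 0, 0, 0.5], [-0.77, -0.455, 0, 0, 0, 0, 0.5], [-0.77, -0.455, 0, 0, 0, 0, 0.5], [-0.77, -0.455, 0, 0, 0, 0, 0.5]])

```text
time_s: 8.72
ee_pos: [0.5379, 0.2104, 0.3684]
eef_rot: [-0.0, 0.986, -0.168, 0.0]
wrist_force: [-0.8, 0.7, 0.2]
width: 0.0425
grip_force: 0.0
```

>>> jog_arm(motion=[[-0.77, -0.455, 0, 0, 0, 0, 0.5], [-0.77, -0.455, 0, 0, 0, 0, 0.5], [-0.77, -0.455, 0, 0, 0, 0, 0.5], [-0.77, -0.455, 0, 0, 0, 0, 0.5], [0, 0, 0, 0, 0, 0.84, 0.5]])

```text
time_s: 9.13
ee_pos: [0.4442, 0.3224, 0.3686]
eef_rot: [-0.001, 0.98, -0.199, -0.0]
wrist_force: [1.4, -1.4, -0.1]
width: 0.0427
grip_force: 0.0
```

>>> jog_arm(motion=[[0, 0, 0, 0, 0, 0.84, 0.5], [0, 0, 0, 0, 0, 0.84, 0.5], [0, 0, 0, 0, 0, 0.84, 0.5], [0, 0, 0, 0, 0, 0.84, 0.5], [0, 0, 0, 0, 0, 0, 0.5]])

```text
time_s: 9.55
ee_pos: [0.4473, 0.3192, 0.3683]
eef_rot: [-0.0, 0.943, -0.332, 0.0]
wrist_force: [-0.1, -0.0, -0.0]
width: 0.0426
grip_force: 0.0
```

```bash
cat > look.py <<'E'
import sys
from fit import *
c=sys.argv[1]; p0=list(map(float,sys.argv[2:5])); z0=float(sys.argv[5]) if len(sys.argv)>5 else 0
s=snap('wrist'); x,e=fit([s],c,p0,z0); print(x,e)
delta(gp(x),x[2])
im=cv2.resize(s['img'],None,fx=4,fy=4); cs,_=cv2.findContours(render(s,c,x,z0),0,2); cv2.drawContours(im,cs,-1,(255,255,255),2); cv2.imwrite(f'pics/l_{c}.png',cv2.resize(im,(640,480)))
E
python3 look.py green .533 .255 -.68
```

```text
[ 0.53184505  0.25912984 -0.65863457] 0.08313640021034363
t 9.6 ee [0.4473 0.3192 0.3683] phi -0.6732 F [ 0.4 -0.3  0.2] w 0.0424 grip 0.0
units x,y,z [ 0.59 -0.11  4.28] turn -0.18
```

View pics/l_green.png

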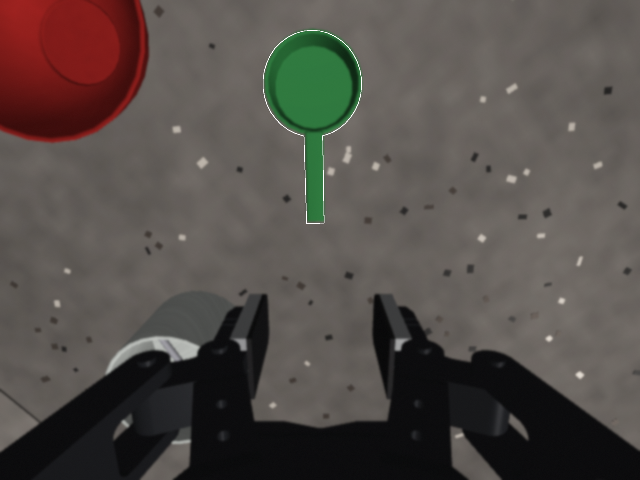

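```bash
python3 - <<'E'
from h import *
s=snap('scene'); print('sifter rim ctr',ray(s,530,221,.085)); print('handle tip',ray(s,540,203,.06))
s=snap('side'); print('sifter rim ctr',ray(s,328,412,.085)); print('bowl',ray(s,230,328,.062))
E
```

```text
sifter rim ctr [0.41533336 0.48613613 0.085     ]
handle tip [0.33494245 0.51054004 0.06      ]
sifter rim ctr [0.42207944 0.49404039 0.085     ]
bowl [0.67120169 0.38134421 0.062     ]
```

>>> jog_arm(motion=[[0.6, -0.11, 0, 0, 0, -0.18, 0.45], [0, 0, 0.9, 0, 0, 0, 0.45], [0, 0, 0.9, 0, 0, 0, 0.45], [0, 0, 0.9, 0, 0, 0, 0.45], [0, 0, 0.9, 0, 0, 0, 0.45]])

```text
time_s: 10.12
ee_pos: [0.4688, 0.3073, 0.2226]
eef_rot: [-0.0, 0.946, -0.324, 0.0]
wrist_force: [0.4, 0.1, -0.4]
width: 0.0385
grip_force: 0.0
```

>>> jog_arm(motion=[[0, 0, 0.6, 0, 0, 0, 0.45], [0, 0, 0.08, 0, 0, 0, 0.45], [0, 0, 0, 0, 0, 0, 0.45], [0, 0, 0, 0, 0, 0, 0.45]])

```text
time_s: 10.45
ee_pos: [0.4694, 0.3079, 0.1985]
eef_rot: [-0.001, 0.946, -0.324, 0.001]
wrist_force: [1.1, -0.0, 0.1]
width: 0.0387
grip_force: 0.0
```

```bash
python3 - <<'E'
from h import *
delta(gp([.5318,.2591,-.659]),-.659)
E
```

```text
t 10.45 ee [0.4694 0.3079 0.1985] phi -0.6609 F [ 1.1 -0.   0.1] w 0.0387 grip 0.0
units x,y,z [-0.02  0.01  0.04] turn -0.02
```

>>> jog_arm(motion=[[0, 0, 0, 0, 0, 0, 0], [0, 0, 0, 0, 0, 0, 0], [0, 0, 0, 0, 0, 0, 0], [0, 0, 0, 0, 0, 0, 0], [0, 0, 0, 0, 0, 0, 0]])

```text
time_s: 10.87
ee_pos: [0.469, 0.3079, 0.1977]
eef_rot: [-0.001, 0.946, -0.325, 0.0]
wrist_force: [-2.4, 3.1, 6.3]
width: 0.0131
grip_force: 39.2
```

>>> jog_arm(motion=[[0, 0, -0.4, 0, 0, 0, 0], [0, 0, -0.9, 0, 0, 0.6, 0], [0, 0, -0.9, 0, 0, 0.9, 0], [0, 0, -0.5, 0, 0, 0.9, 0], [0, 0, 0, 0, 0, 0, 0]])

```text
time_s: 11.28
ee_pos: [0.4694, 0.3079, 0.3101]
eef_rot: [-0.003, 0.91, -0.415, 0.002]
wrist_force: [-0.5, 0.3, -0.5]
width: 0.0128
grip_force: 39.1
```

>>> jog_arm(motion=[[0, 0, 0, 0, 0, 0, 0], [0, 0, 0, 0, 0, 0, 0]])

```text
time_s: 11.45
ee_pos: [0.4687, 0.3074, 0.3037]
eef_rot: [0.0, 0.91, -0.414, -0.0]
wrist_force: [0.3, 0.9, -1.5]
width: 0.0128
grip_force: 39.1
```

```bash
cat > held.py <<'E'
import sys
from fit import *
c=sys.argv[1]; zg=float(sys.argv[2]); T=np.array([.691,.143]); ph=float(sys.argv[3]); z=float(sys.argv[4])
s=snap('wrist',f'held_{c}'); st=robot.get_state(); p=st['ee_pos']; f=phi(st)
x,e=fit([s],c,[p[0]+.08*np.cos(f),p[1]+.08*np.sin(f),f],p[2]-zg)
d=x[:2]-p[:2]; off=[d@[np.cos(f),np.sin(f)],d@[np.sin(f),-np.cos(f)]]; print('held',x.round(4),e.round(3),'offset in tool',np.round(off,4),'dth',(x[2]-f+3.14159)%6.28318-3.14159)
g=T-off[0]*np.array([np.cos(ph),np.sin(ph)])-off[1]*np.array([np.sin(ph),-np.cos(ph)])
print('TCP target',g.round(4)); delta([g[0],g[1],z],ph)
E
python3 held.py green .1975 -.85 .30
```

```text
held [ 0.5304  0.2426 -1.0513] 0.383 offset in tool [ 0.0895 -0.0039] dth -0.1979519021638887
TCP target [0.629  0.2076]
t 11.5 ee [0.4686 0.3074 0.3033] phi -0.8534 F [-0.2 -0.6 -1.8] w 0.0128 grip 39.1
units x,y,z [ 4.52 -1.38  0.08] turn -0.04
```

```bash
sed -i 's/(lo,140,70)/(lo,120,25)/' fit.py; python3 held.py green .1975 -.85 .30
```

```text
held [ 0.5218  0.2451 -0.8553] 0.047 offset in tool [0.0819 0.001 ] dth -0.001810409797135648
TCP target [0.6377 0.2051]
t 11.55 ee [0.4687 0.3074 0.3032] phi -0.8535 F [ 0.3 -0.5 -1.2] w 0.0132 grip 39.1
units x,y,z [ 4.71 -1.5   0.08] turn -0.04
```

View pics/held_green.png

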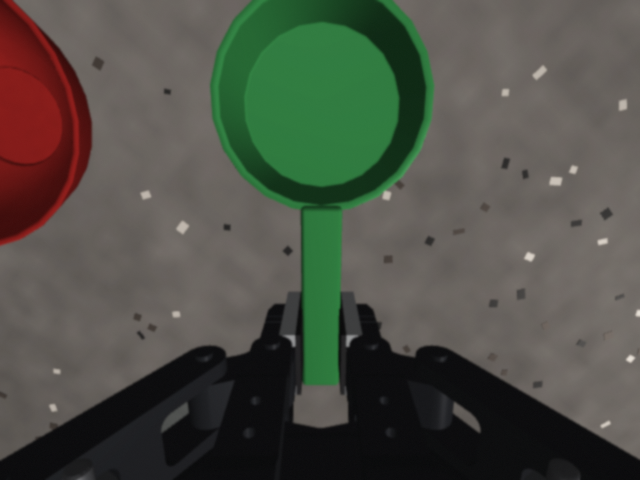

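Green is held level; its handle end is at row 385, the same as blue's, so the offset is about 80 mm. Carrying it over.

>>> jog_arm(motion=[[0.79, -0.25, 0, 0, 0, 0, 0], [0.79, -0.25, 0, 0, 0, 0, 0], [0.79, -0.25, 0, 0, 0, 0, 0], [0.79, -0.25, 0, 0, 0, 0, 0], [0.79, -0.25, 0, 0, 0, 0, 0]])

```text
time_s: 11.97
ee_pos: [0.6115, 0.2203, 0.3033]
eef_rot: [0.001, 0.91, -0.414, -0.001]
wrist_force: [-0.3, -0.0, -0.4]
width: 0.0128
grip_force: 39.1
```

>>> jog_arm(motion=[[0.79, -0.25, 0, 0, 0, 0, 0], [0, 0, 0.5, 0, 0, 0, 0], [0, 0, 0.2, 0, 0, 0, 0], [0, 0, 0, 0, 0, 0, 0], [0, 0, 0, 0, 0, 0, 0]])

```text
time_s: 12.38
ee_pos: [0.638, 0.2045, 0.2757]
eef_rot: [0.001, 0.91, -0.414, -0.001]
wrist_force: [-1.1, 0.2, 0.1]
width: 0.0129
grip_force: 39.1
```

```bash
python3 - <<'E'
from h import *
delta([.638,.204,.215],-.85)
s=snap('wrist','g3')
E
```

```text
t 12.3833 ee [0.638  0.2045 0.2757] phi -0.8533 F [-1.1  0.2  0.1] w 0.0129 grip 39.1
units x,y,z [0.01 0.01 1.52] turn -0.04
```

View pics/g3.png

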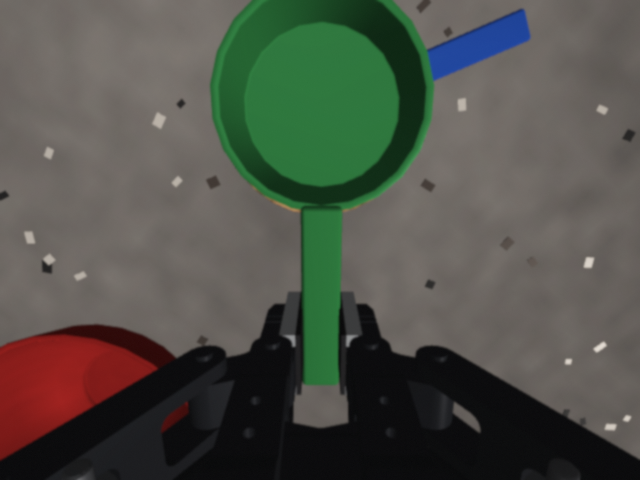

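The wrist view shows green centred at (322,95) over blue; blue's handle tip is at (524,25). Checking that tip against the prediction.

```bash
python3 - <<'E'
from h import *
s=robot.snapshot('wrist')
for th in(1.09,1.10,1.11):
    c,n=np.cos(th),np.sin(th)
    print([np.round(proj(s,[.691-.102*c-y*n*1,.143-.102*n+y*c,.053])) for y in(-.007,.007)])
h=cv2.cvtColor(s['img'],cv2.COLOR_BGR2HSV);m=cv2.inRange(h,(100,120,40),(130,255,255));c,_=cv2.findContours(m,0,2);c=max(c,key=cv2.contourArea);print(cv2.boxPoints(cv2.minAreaRect(c)).round())
E
```

```text
[array([527.,   7.]), array([534.,  39.])]
[array([527.,   5.]), array([534.,  37.])]
[array([526.,   2.]), array([533.,  35.])]
[[422.  53.]
 [523.   9.]
 [535.  38.]
 [434.  81.]]
```

>>> jog_arm(motion=[[0, 0, 0.5, 0, 0, 0, 0], [0, 0, 0.5, 0, 0, 0, 0], [0, 0, 0.3, 0, 0, 0, 0], [0, 0, 0.1, 0, 0, 0, 0], [0, 0, 0, 0, 0, 0, 0]])

```text
time_s: 12.9
ee_pos: [0.6384, 0.2043, 0.2203]
eef_rot: [0.0, 0.91, -0.414, -0.0]
wrist_force: [1.0, 0.6, -0.7]
width: 0.0131
grip_force: 39.1
```

>>> jog_arm(motion=[[0, 0, 0.08, 0, 0, 0, 0], [0, 0, 0.06, 0, 0, 0, 0], [0, 0, 0, 0, 0, 0, 0], [0, 0, 0, 0, 0, 0, 0]])

```text
time_s: 13.23
ee_pos: [0.6388, 0.2041, 0.2157]
eef_rot: [-0.0, 0.91, -0.414, 0.0]
wrist_force: [0.9, -0.1, -1.0]
width: 0.0129
grip_force: 39.1
```

```bash
python3 - <<'E'
from h import *
delta([.638,.204,.2125],-.85)
E
```

```text
t 13.2333 ee [0.6388 0.2041 0.2157] phi -0.854 F [ 0.9 -0.1 -1. ] w 0.0129 grip 39.1
units x,y,z [-0.01  0.02  0.08] turn -0.05
```

>>> jog_arm(motion=[[0, 0, 0.06, 0, 0, 0, 0], [0, 0, 0.04, 0, 0, 0, 0], [0, 0, 0.02, 0, 0, 0, 0], [0, 0, 0, 0, 0, 0, 0], [0, 0, 0, 0, 0, 0, 0]])

```text
time_s: 13.65
ee_pos: [0.6389, 0.2043, 0.2115]
eef_rot: [-0.001, 0.91, -0.414, 0.001]
wrist_force: [-1.9, 1.8, 7.7]
width: 0.0128
grip_force: 40.1
```

>>> jog_arm(motion=[[0, 0, 0, 0, 0, 0, 0.4], [0, 0, 0, 0, 0, 0, 0.4], [0, 0, 0, 0, 0, 0, 0.4], [0, 0, -0.3, 0, 0, 0, 0.4], [0, 0, -0.8, 0, 0, 0, 0.4]])

```text
time_s: 14.07
ee_pos: [0.6378, 0.2038, 0.2506]
eef_rot: [0.002, 0.91, -0.414, -0.003]
wrist_force: [0.3, -0.8, -0.4]
width: 0.0346
grip_force: 0.0
```

>>> jog_arm(motion=[[0, 0, -0.9, 0, 0, 0, 0.4], [0, 0, -0.9, 0, 0, -0.9, 0.4], [0, 0, -0.8, 0, 0, -0.9, 0.4], [0, 0, -0.2, 0, 0, -0.9, 0.4], [0, 0, 0, 0, 0, -0.9, 0.4]])

```text
time_s: 14.48
ee_pos: [0.6387, 0.2041, 0.3714]
eef_rot: [-0.002, 0.961, -0.278, 0.002]
wrist_force: [0.4, 0.3, -1.3]
width: 0.0347
grip_force: 0.0
```

>>> jog_arm(motion=[[0, 0, 0, 0, 0, -0.9, 0.4], [0, 0, 0, 0, 0, -0.9, 0.4], [0, 0, 0, 0, 0, -0.9, 0.4], [0, 0, 0, 0, 0, -0.9, 0.4], [0, 0, 0, 0, 0, -0.9, 0.4]])

```text
time_s: 14.9
ee_pos: [0.6386, 0.204, 0.3672]
eef_rot: [-0.0, 0.995, -0.101, 0.0]
wrist_force: [0.1, 0.6, -0.6]
width: 0.034
grip_force: 0.0
```

>>> jog_arm(motion=[[-0.57, 0.73, 0, 0, 0, 0, 0.4], [-0.57, 0.73, 0, 0, 0, 0, 0.4], [-0.57, 0.73, 0, 0, 0, 0, 0.4], [-0.57, 0.73, 0, 0, 0, 0, 0.4], [-0.57, 0.73, 0, 0, 0, 0, 0.4]])

```text
time_s: 15.32
ee_pos: [0.4956, 0.0836, 0.3668]
eef_rot: [-0.0, 0.995, -0.103, 0.0]
wrist_force: [0.2, 0.5, 1.5]
width: 0.0341
grip_force: 0.0
```

>>> jog_arm(motion=[[-0.57, 0.73, 0, 0, 0, 0, 0.4], [-0.57, 0.73, 0, 0, 0, 0, 0.4], [-0.57, 0.73, 0, 0, 0, 0, 0.4], [0, 0, 0, 0, 0, 0, 0.4], [0, 0, 0, 0, 0, 0, 0.4]])

```text
time_s: 15.73
ee_pos: [0.4112, 0.0119, 0.3677]
eef_rot: [-0.0, 0.995, -0.104, 0.001]
wrist_force: [0.9, 0.1, 0.7]
width: 0.0337
grip_force: 0.0
```

```bash
python3 look.py yellow .511 -.008 -.2; python3 - <<'E'
from fit import *
a=snap('side'); b=snap('scene')
for s in(a,b): print([fit([s],c,p,z) for c,p,z in(('blue',[.691,.143,1.1],.008),('green',[.691,.143,-.85],.015))])
i=np.hstack([cv2.resize(a['img'][190:310,210:340],(400,370)),cv2.resize(b['img'][225:335,290:410],(400,370))]);cv2.imwrite('pics/n2.png',i)
E
```

```text
[ 0.49263815 -0.00200592 -0.03409328] 0.9926166510611736
t 15.7833 ee [0.412  0.0125 0.3674] phi -0.2072 F [-0.1  0.5  0. ] w 0.0341 grip 0.0
units x,y,z [0.08 0.28 4.26] turn -2.16
[(array([0.69341541, 0.14208556, 2.08824841]), np.float64(0.8025743531169003)), (array([ 0.69329271,  0.13958811, -0.87091362]), np.float64(0.18227292136887696))]
[(array([0.68916723, 0.14376499, 1.11914983]), np.float64(0.6481473916418155)), (array([ 0.68984467,  0.13994652, -0.88669002]), np.float64(0.1338202126517023))]
```

View pics/n2.png

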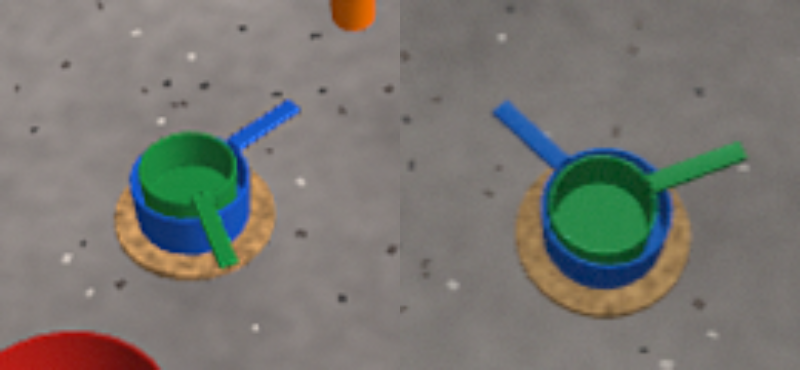

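Green sits down level inside blue, with the handles well apart. Now fixing the mask for yellow.

```bash
sed -i "s/(lo,120,25)/(lo,*((120,25) if c=='green' else (140,70)))/" fit.py; python3 look.py yellow .511 -.008 -.2
```

```text
[ 0.49601215 -0.00294466  0.16761284] 0.9967217501839835
t 15.9333 ee [0.4129 0.0132 0.3664] phi -0.2053 F [ 0.4  0.4 -0.6] w 0.0343 grip 0.0
units x,y,z [0.25 0.7  4.23] turn -4.66
```

View pics/l_yellow.png

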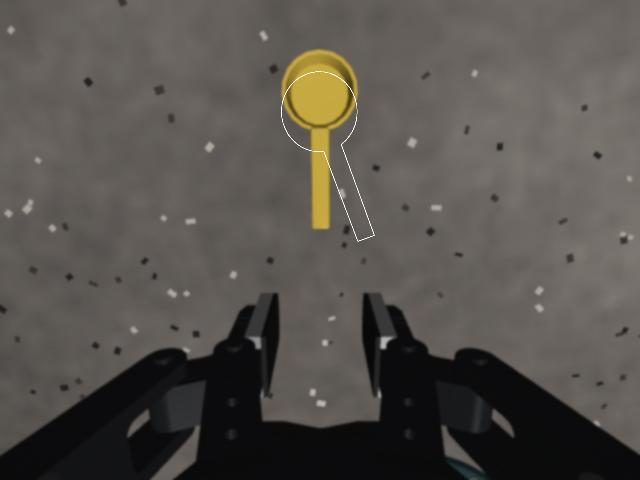

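Yellow is at (320,90), handle end at (321,228). The hue limit was too tight, so I'm widening it.

```bash
sed -i "s/(24,34)/(19,35)/; s/(10,19)/(5,18)/" fit.py; python3 look.py yellow .511 -.008 -.2
```

```text
[ 0.51035275 -0.00607008 -0.19818681] 0.03728614758680093
t 15.9833 ee [0.413  0.0132 0.3662] phi -0.2051 F [-0.3  0.4  0.3] w 0.0338 grip 0.0
units x,y,z [ 0.48 -0.01  4.23] turn -0.09
```

>>> jog_arm(motion=[[0.48, -0.01, 0, 0, 0, -0.09, 0.4], [0, 0, 0.9, 0, 0, 0, 0.4], [0, 0, 0.9, 0, 0, 0, 0.4], [0, 0, 0.9, 0, 0, 0, 0.4], [0, 0, 0.9, 0, 0, 0, 0.4]])

```text
time_s: 16.4
ee_pos: [0.4314, 0.0097, 0.2205]
eef_rot: [0.0, 0.995, -0.099, -0.0]
wrist_force: [0.8, 0.0, -0.5]
width: 0.0344
grip_force: 0.0
```

>>> jog_arm(motion=[[0, 0, 0.58, 0, 0, 0, 0.4], [0, 0, 0.06, 0, 0, 0, 0.4], [0, 0, 0, 0, 0, 0, 0.4], [0, 0, 0, 0, 0, 0, 0.4]])

```text
time_s: 16.73
ee_pos: [0.432, 0.0094, 0.1981]
eef_rot: [-0.0, 0.995, -0.099, 0.0]
wrist_force: [-0.5, 0.0, -0.7]
width: 0.0341
grip_force: 0.0
```

```bash
python3 - <<'E'
from h import *
delta(gp([.5104,-.0061,-.198]),-.198)
E
```

```text
t 16.7333 ee [0.432  0.0094 0.1981] phi -0.1983 F [-0.5  0.  -0.7] w 0.0341 grip 0.0
units x,y,z [-0.   -0.01  0.03] turn -0.0
```

>>> jog_arm(motion=[[0, 0, 0, 0, 0, 0, 0], [0, 0, 0, 0, 0, 0, 0], [0, 0, 0, 0, 0, 0, 0], [0, 0, 0, 0, 0, 0, 0], [0, 0, 0, 0, 0, 0, 0]])

```text
time_s: 17.15
ee_pos: [0.4314, 0.0092, 0.1974]
eef_rot: [-0.0, 0.995, -0.099, 0.0]
wrist_force: [-2.9, 0.8, 4.8]
width: 0.0131
grip_force: 39.3
```

>>> jog_arm(motion=[[0, 0, -0.4, 0, 0, 0, 0], [0, 0, -0.9, 0, 0, 0, 0], [0, 0, -0.9, 0, 0, 0, 0], [0, 0, -0.6, 0, 0, 0, 0], [0, 0, 0, 0, 0, 0, 0]])

```text
time_s: 17.57
ee_pos: [0.4318, 0.0091, 0.3141]
eef_rot: [-0.0, 0.995, -0.099, 0.004]
wrist_force: [0.7, -0.1, 0.3]
width: 0.0125
grip_force: 39.1
```

>>> jog_arm(motion=[[0, 0, 0, 0, 0, 0, 0], [0, 0, 0, 0, 0, 0, 0]])

```text
time_s: 17.73
ee_pos: [0.431, 0.0091, 0.3077]
eef_rot: [0.0, 0.995, -0.099, -0.001]
wrist_force: [-0.1, 0.0, -0.4]
width: 0.013
grip_force: 39.1
```

```bash
sed -i 's/\[.691,.143\]/[.691,.142]/' held.py; python3 held.py yellow .1975 -.2 .305; python3 - <<'E'
import cv2,numpy as np
h=cv2.cvtColor(cv2.imread('pics/held_yellow.png'),cv2.COLOR_BGR2HSV);m=cv2.inRange(h,(19,140,70),(35,255,255));r=np.where(m[:,310:332].any(1))[0];print('tip row',r.max())
E
```

```text
held [ 0.5083 -0.0067 -0.1998] 0.049 offset in tool [0.0789 0.0003] dth -0.000913599931746667
TCP target [0.6137 0.1579]
t 17.7833 ee [0.431  0.0092 0.3073] phi -0.1989 F [ 0.6  0.7 -0.5] w 0.0127 grip 39.1
units x,y,z [ 3.74 -4.55  0.06] turn 0.01
tip row 386
```

>>> jog_arm(motion=[[0.62, -0.757, 0, 0, 0, 0, 0], [0.62, -0.757, 0, 0, 0, 0, 0], [0.62, -0.757, 0, 0, 0, 0, 0], [0.62, -0.757, 0, 0, 0, 0, 0], [0.62, -0.757, 0, 0, 0, 0, 0]])

```text
time_s: 18.2
ee_pos: [0.5838, 0.1346, 0.3066]
eef_rot: [0.0, 0.995, -0.099, -0.001]
wrist_force: [0.7, -1.0, -0.3]
width: 0.013
grip_force: 39.1
```

>>> jog_arm(motion=[[0.62, -0.757, 0, 0, 0, 0, 0], [0, 0, 0.4, 0, 0, 0, 0], [0, 0, 0.1, 0, 0, 0, 0], [0, 0, 0, 0, 0, 0, 0], [0, 0, 0, 0, 0, 0, 0]])

```text
time_s: 18.62
ee_pos: [0.6123, 0.1573, 0.288]
eef_rot: [0.0, 0.995, -0.099, -0.001]
wrist_force: [-0.5, 0.5, 0.5]
width: 0.0128
grip_force: 39.2
```

```bash
python3 - <<'E'
from h import *
delta([.6126,.1579,.222],-.2)
s=snap('wrist','y3')
for nm,th,z,lo,hi in(('blue',1.1,.053,(100,120,40),(130,255,255)),('green',-.854,.060,(55,120,25),(90,255,255))):
    c,n=np.cos(th),np.sin(th)
    print(nm,[np.round(proj(s,[.691-.102*c-y*n,.142-.102*n+y*c,z])) for y in(-.007,.007)])
    h=cv2.cvtColor(s['img'],cv2.COLOR_BGR2HSV);m=cv2.inRange(h,lo,hi);cs,_=cv2.findContours(m,0,2);k=max(cs,key=cv2.contourArea);print(cv2.boxPoints(cv2.minAreaRect(k)).round().tolist())
E
```

```text
t 18.6167 ee [0.6123 0.1573 0.288 ] phi -0.1992 F [-0.5  0.5  0.5] w 0.0128 grip 39.2
units x,y,z [ 0.   -0.02  1.65] turn 0.01
blue [array([510., 154.]), array([499., 180.])]
[[392.0, 151.0], [400.0, 125.0], [503.0, 155.0], [496.0, 181.0]]
green [array([217., 274.]), array([196., 259.])]
[[194.0, 254.0], [259.0, 166.0], [281.0, 183.0], [216.0, 270.0]]
```

View pics/y3.png

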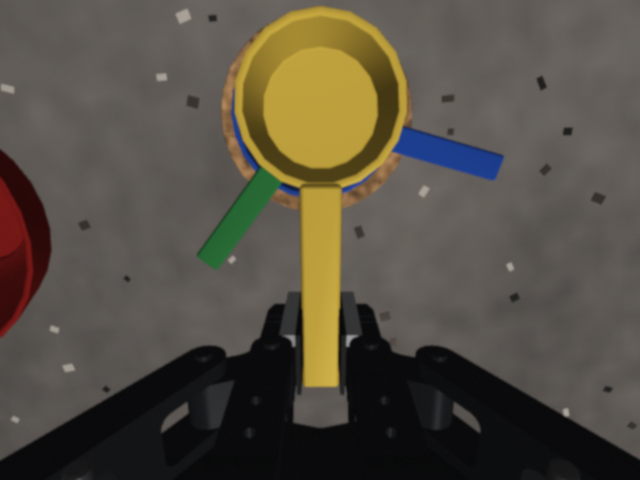

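Yellow is above the nest at (320,100), with green's and blue's handle tips at (205,262) and (500,168), within about 2 mm of prediction. Nudging slightly forward and lowering.

>>> jog_arm(motion=[[0.03, -0.03, 0.5, 0, 0, 0, 0], [0, 0, 0.6, 0, 0, 0, 0], [0, 0, 0.3, 0, 0, 0, 0], [0, 0, 0.1, 0, 0, 0, 0], [0, 0, 0, 0, 0, 0, 0]])

```text
time_s: 19.08
ee_pos: [0.6141, 0.1585, 0.2285]
eef_rot: [0.0, 0.995, -0.099, -0.0]
wrist_force: [1.1, 0.8, 0.6]
width: 0.0129
grip_force: 39.2
```

>>> jog_arm(motion=[[0, 0, 0.08, 0, 0, 0, 0], [0, 0, 0.04, 0, 0, 0, 0], [0, 0, 0, 0, 0, 0, 0], [0, 0, 0, 0, 0, 0, 0]])

```text
time_s: 19.42
ee_pos: [0.6145, 0.1588, 0.2246]
eef_rot: [-0.0, 0.995, -0.099, 0.0]
wrist_force: [-0.5, 0.3, -0.4]
width: 0.0131
grip_force: 39.2
```

>>> jog_arm(motion=[[0, 0, 0.08, 0, 0, 0, 0], [0, 0, 0.04, 0, 0, 0, 0], [0, 0, 0.03, 0, 0, 0, 0], [0, 0, 0, 0, 0, 0, 0], [0, 0, 0, 0, 0, 0, 0]])

```text
time_s: 19.83
ee_pos: [0.6146, 0.159, 0.2186]
eef_rot: [-0.0, 0.995, -0.099, 0.0]
wrist_force: [-2.1, -0.0, 7.8]
width: 0.0129
grip_force: 39.9
```

>>> jog_arm(motion=[[0, 0, 0, 0, 0, 0, 0.3], [0, 0, 0, 0, 0, 0, 0.3], [0, 0, 0, 0, 0, 0, 0.3], [0, 0, -0.3, 0, 0, 0, 0.3], [0, 0, -0.8, 0, 0, 0, 0.3]])

```text
time_s: 20.25
ee_pos: [0.6135, 0.1586, 0.2584]
eef_rot: [0.001, 0.995, -0.099, -0.003]
wrist_force: [0.4, -0.6, -0.2]
width: 0.025
grip_force: 0.0
```

>>> jog_arm(motion=[[0, 0, -0.9, 0, 0, 0, 0.4], [0, 0, -0.9, 0, 0, -0.84, 0.4], [0, 0, -0.8, 0, 0, -0.84, 0.4], [0, 0, 0, 0, 0, -0.84, 0.4], [0, 0, 0, 0, 0, -0.84, 0.4]])

```text
time_s: 20.67
ee_pos: [0.6144, 0.1588, 0.3697]
eef_rot: [-0.0, 0.999, 0.037, 0.002]
wrist_force: [0.2, 0.1, -0.8]
width: 0.0341
grip_force: 0.0
```

>>> jog_arm(motion=[[0, 0, 0, 0, 0, -0.84, 0.4], [0, 0, 0, 0, 0, -0.84, 0.4], [0, 0, 0, 0, 0, -0.84, 0.4], [0, 0, 0, 0, 0, -0.84, 0.4], [-0.46, 0.83, 0, 0, 0, 0, 0.4]])

```text
time_s: 21.08
ee_pos: [0.6083, 0.1245, 0.3665]
eef_rot: [-0.001, 0.985, 0.173, 0.0]
wrist_force: [1.3, 0.5, 0.2]
width: 0.034
grip_force: 0.0
```

>>> jog_arm(motion=[[-0.46, 0.83, 0, 0, 0, 0, 0.4], [-0.46, 0.83, 0, 0, 0, 0, 0.4], [-0.46, 0.83, 0, 0, 0, 0, 0.4], [-0.46, 0.83, 0, 0, 0, 0, 0.4], [-0.46, 0.83, 0, 0, 0, 0, 0.4]])

```text
time_s: 21.5
ee_pos: [0.5756, -0.0673, 0.367]
eef_rot: [0.0, 0.986, 0.169, 0.0]
wrist_force: [0.9, 0.2, -0.4]
width: 0.0344
grip_force: 0.0
```

>>> jog_arm(motion=[[-0.46, 0.83, 0, 0, 0, 0, 0.4], [-0.46, 0.83, 0, 0, 0, 0, 0.4], [0, 0, 0, 0, 0, 0, 0.4], [0, 0, 0, 0, 0, 0, 0.4]])

```text
time_s: 21.83
ee_pos: [0.5633, -0.1423, 0.3667]
eef_rot: [0.0, 0.986, 0.167, 0.0]
wrist_force: [-0.7, 0.9, -0.0]
width: 0.0343
grip_force: 0.0
```

```bash
python3 look.py orange .659 -.106 .34; python3 - <<'E'
from fit import *
a=snap('side'); b=snap('scene'); w=cv2.imread('pics/l_orange.png')
i=np.hstack([cv2.resize(a['img'][190:310,210:340],(400,370)),cv2.resize(b['img'][225:335,290:410],(400,370))]);cv2.imwrite('pics/n3.png',i)
E
```

```text
[ 0.65765824 -0.10356705  0.3562153 ] 0.03438974136528761
t 21.8833 ee [ 0.5636 -0.1411  0.3666] phi 0.3372 F [ 0.3 -0.3  0.4] w 0.0343 grip 0.0
units x,y,z [ 0.53 -0.07  4.24] turn -0.24
```

View pics/n3.png

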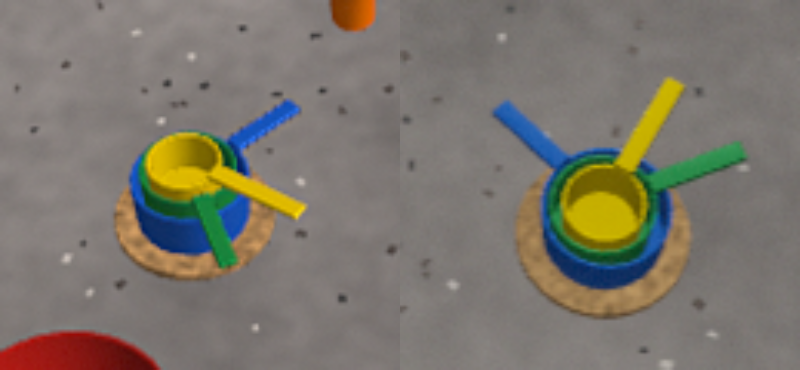

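Yellow sits level inside green. The orange fit is good (3.4% error), so I'm grasping it.

>>> jog_arm(motion=[[0.53, -0.07, 0, 0, 0, -0.24, 0.4], [0, 0, 0.9, 0, 0, 0, 0.4], [0, 0, 0.9, 0, 0, 0, 0.4], [0, 0, 0.9, 0, 0, 0, 0.4], [0, 0, 0.9, 0, 0, 0, 0.4]])

```text
time_s: 22.4
ee_pos: [0.583, -0.1294, 0.2207]
eef_rot: [0.0, 0.984, 0.179, 0.0]
wrist_force: [-0.7, 0.5, 0.3]
width: 0.0343
grip_force: 0.0
```

>>> jog_arm(motion=[[0, 0, 0.58, 0, 0, 0, 0.4], [0, 0, 0.06, 0, 0, 0, 0.4], [0, 0, 0, 0, 0, 0, 0.4], [0, 0, 0, 0, 0, 0, 0.4]])

```text
time_s: 22.73
ee_pos: [0.5836, -0.1304, 0.1982]
eef_rot: [0.0, 0.984, 0.179, 0.001]
wrist_force: [0.9, 0.7, 0.4]
width: 0.034
grip_force: 0.0
```

```bash
python3 - <<'E'
from h import *
delta(gp([.6577,-.1036,.356]),.356)
E
```

```text
t 22.7333 ee [ 0.5836 -0.1304  0.1982] phi 0.3589 F [0.9 0.7 0.4] w 0.034 grip 0.0
units x,y,z [-0.03  0.02  0.03] turn 0.04
```

>>> jog_arm(motion=[[-0.03, 0.02, 0, 0, 0, 0, 0.4], [0, 0, 0, 0, 0, 0, 0], [0, 0, 0, 0, 0, 0, 0], [0, 0, 0, 0, 0, 0, 0], [0, 0, 0, 0, 0, 0, 0]])

```text
time_s: 23.15
ee_pos: [0.5821, -0.1322, 0.197]
eef_rot: [0.0, 0.984, 0.178, 0.0]
wrist_force: [-1.4, -0.1, 3.2]
width: 0.013
grip_force: 39.0
```

>>> jog_arm(motion=[[0, 0, 0, 0, 0, 0, 0], [0, 0, -0.4, 0, 0, 0, 0], [0, 0, -0.9, 0, 0, -0.6, 0], [0, 0, -0.9, 0, 0, -0.55, 0], [0, 0, -0.6, 0, 0, 0, 0]])

```text
time_s: 23.57
ee_pos: [0.5821, -0.1321, 0.3115]
eef_rot: [0.0, 0.974, 0.225, 0.001]
wrist_force: [0.4, 0.5, -0.2]
width: 0.0127
grip_force: 39.1
```

>>> jog_arm(motion=[[0, 0, 0, 0, 0, 0, 0], [0, 0, 0, 0, 0, 0, 0], [0, 0, 0, 0, 0, 0, 0]])

```text
time_s: 23.82
ee_pos: [0.5819, -0.132, 0.3073]
eef_rot: [-0.0, 0.975, 0.223, -0.0]
wrist_force: [0.1, 0.4, -1.1]
width: 0.0127
grip_force: 39.1
```

```bash
sed -i 's/\[.691,.142\]/[.692,.143]/' held.py; python3 held.py orange .1975 .45 .305; python3 - <<'E'
from fit import *
h=cv2.cvtColor(cv2.imread('pics/held_orange.png'),cv2.COLOR_BGR2HSV);m=cv2.inRange(h,(5,140,70),(18,255,255));r=np.where(m[:,310:332].any(1))[0];print('tip row',r.max())
for n in('side','scene'): print(n,fit([snap(n)],'yellow',[.692,.143,-.2],.022))
E
```

```text
held [ 0.6537 -0.0971  0.4474] 0.044 offset in tool [ 0.0798 -0.0002] dth -0.0024087928399518788
TCP target [0.6202 0.1081]
t 23.8667 ee [ 0.5818 -0.132   0.3068] phi 0.4498 F [-0.7 -0.7 -0.7] w 0.0128 grip 39.1
units x,y,z [ 3.47 -4.99  0.04] turn -0.0
tip row 385
side (array([ 0.69533734,  0.14081175, -0.21740303]), np.float64(0.24502203982368143))
scene (array([ 0.69258631,  0.14130945, -0.20216085]), np.float64(0.12706851366529393))
```

>>> jog_arm(motion=[[0.5, -0.71, 0, 0, 0, 0, 0], [0.5, -0.71, 0, 0, 0, 0, 0], [0.5, -0.71, 0, 0, 0, 0, 0], [0.5, -0.71, 0, 0, 0, 0, 0], [0.5, -0.71, 0, 0, 0, 0, 0]])

```text
time_s: 24.38
ee_pos: [0.6103, 0.0409, 0.3073]
eef_rot: [-0.0, 0.975, 0.223, -0.001]
wrist_force: [0.7, 0.1, -0.3]
width: 0.013
grip_force: 39.1
```

>>> jog_arm(motion=[[0.5, -0.71, 0, 0, 0, 0, 0], [0.5, -0.71, 0, 0, 0, 0, 0], [0, 0, 0.4, 0, 0, 0, 0], [0, 0, 0, 0, 0, 0, 0], [0, 0, 0, 0, 0, 0, 0]])

```text
time_s: 24.8
ee_pos: [0.6214, 0.1078, 0.2907]
eef_rot: [-0.0, 0.975, 0.223, -0.002]
wrist_force: [-0.2, 0.5, -0.7]
width: 0.0128
grip_force: 39.2
```

```bash
python3 - <<'E'
from h import *
delta([.6205,.1078,.230],.45)
s=snap('wrist','o3')
for nm,th,z,lo,hi in(('yellow',-.199,.067,(19,140,70),(35,255,255)),('green',-.854,.060,(55,120,25),(90,255,255))):
    c,n=np.cos(th),np.sin(th)
    print(nm,[np.round(proj(s,[.692-.102*c-y*n,.143-.102*n+y*c,z])) for y in(-.007,.007)])
    h=cv2.cvtColor(s['img'],cv2.COLOR_BGR2HSV);m=cv2.inRange(h,lo,hi);cs,_=cv2.findContours(m,0,2);k=max(cs,key=cv2.contourArea);print(cv2.boxPoints(cv2.minAreaRect(k)).round().tolist())
E
```

```text
t 24.8 ee [0.6214 0.1078 0.2907] phi 0.4505 F [-0.2  0.5 -0.7] w 0.0128 grip 39.2
units x,y,z [-0.02 -0.01  1.52] turn 0.01
yellow [array([217., 279.]), array([195., 264.])]
[[197.0, 260.0], [277.0, 146.0], [301.0, 163.0], [221.0, 277.0]]
green [array([136., 182.]), array([125., 156.])]
[[127.0, 157.0], [258.0, 83.0], [292.0, 143.0], [161.0, 218.0]]
```

View pics/o3.png

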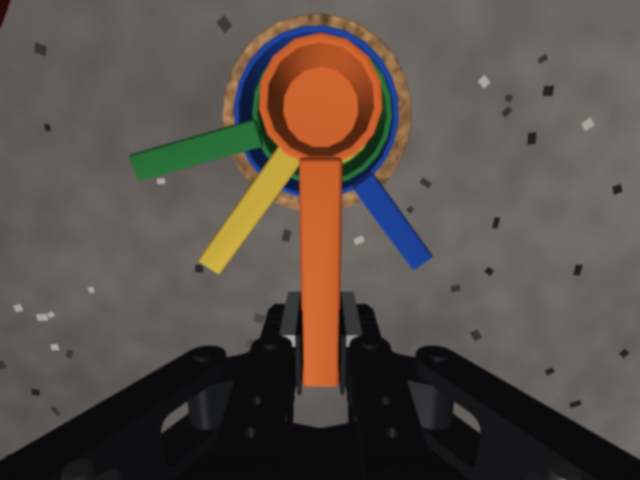

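Orange is at (320,97) above the nest. The yellow handle tip at (209,268) puts yellow at about (0.694, 0.142), which is where orange already is, so I'm lowering straight down.

>>> jog_arm(motion=[[0, 0, 0.5, 0, 0, 0, 0], [0, 0, 0.5, 0, 0, 0, 0], [0, 0, 0.3, 0, 0, 0, 0], [0, 0, 0.1, 0, 0, 0, 0], [0, 0, 0, 0, 0, 0, 0]])

```text
time_s: 25.27
ee_pos: [0.6216, 0.1072, 0.2357]
eef_rot: [-0.0, 0.975, 0.223, -0.001]
wrist_force: [-0.3, -0.2, -0.2]
width: 0.0127
grip_force: 39.2
```

>>> jog_arm(motion=[[0, 0, 0.08, 0, 0, 0, 0], [0, 0, 0.04, 0, 0, 0, 0], [0, 0, 0, 0, 0, 0, 0], [0, 0, 0, 0, 0, 0, 0]])

```text
time_s: 25.6
ee_pos: [0.6218, 0.1078, 0.2321]
eef_rot: [0.0, 0.975, 0.223, 0.0]
wrist_force: [0.1, -0.1, 0.1]
width: 0.0129
grip_force: 39.2
```

>>> jog_arm(motion=[[0, 0, 0.08, 0, 0, 0, 0], [0, 0, 0.06, 0, 0, 0, 0], [0, 0, 0.03, 0, 0, 0, 0], [0, 0, 0, 0, 0, 0, 0], [0, 0, 0, 0, 0, 0, 0]])

```text
time_s: 26.02
ee_pos: [0.6218, 0.1078, 0.2251]
eef_rot: [0.0, 0.975, 0.223, 0.0]
wrist_force: [-1.0, -0.0, 5.5]
width: 0.0129
grip_force: 39.7
```

>>> jog_arm(motion=[[0, 0, 0, 0, 0, 0, 0.3], [0, 0, 0, 0, 0, 0, 0.3], [0, 0, 0, 0, 0, 0, 0.3], [0, 0, -0.3, 0, 0, 0, 0.3], [0, 0, -0.8, 0, 0, 0, 0.3]])

```text
time_s: 26.43
ee_pos: [0.6208, 0.1077, 0.2653]
eef_rot: [-0.0, 0.975, 0.223, -0.003]
wrist_force: [0.3, 0.3, -0.1]
width: 0.0257
grip_force: 0.0
```

>>> jog_arm(motion=[[0, 0, -0.9, 0, 0, 0, 0.3], [0, 0, -0.9, 0, 0, 0, 0.3], [0, 0, -0.9, 0, 0, 0, 0.3], [-0.4, 0.8, 0, 0, 0, 0, 0.3], [-0.4, 0.8, 0, 0, 0, 0, 0.3]])

```text
time_s: 26.85
ee_pos: [0.6205, 0.0366, 0.3806]
eef_rot: [0.0, 0.974, 0.225, 0.002]
wrist_force: [0.7, -0.4, -0.6]
width: 0.0257
grip_force: 0.0
```

>>> jog_arm(motion=[[-0.4, 0.8, 0, 0, 0, 0, 0.3], [-0.4, 0.8, 0, 0, 0, 0, 0.3], [-0.4, 0.8, 0, 0, 0, 0, 0.3], [0, 0, 0, 0, 0, 0, 0.3], [0, 0, 0, 0, 0, 0, 0.3]])

```text
time_s: 27.27
ee_pos: [0.619, -0.0726, 0.3775]
eef_rot: [0.0, 0.975, 0.222, 0.0]
wrist_force: [-0.1, 0.7, 0.6]
width: 0.0257
grip_force: 0.0
```

```bash
python3 - <<'E'
from h import *
a=snap('side'); b=snap('scene')
i=np.hstack([cv2.resize(a['img'][190:310,210:340],(400,370)),cv2.resize(b['img'][225:335,290:410],(400,370))]);cv2.imwrite('pics/n4.png',i)
E
```

```text
(no output)
```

View pics/n4.png

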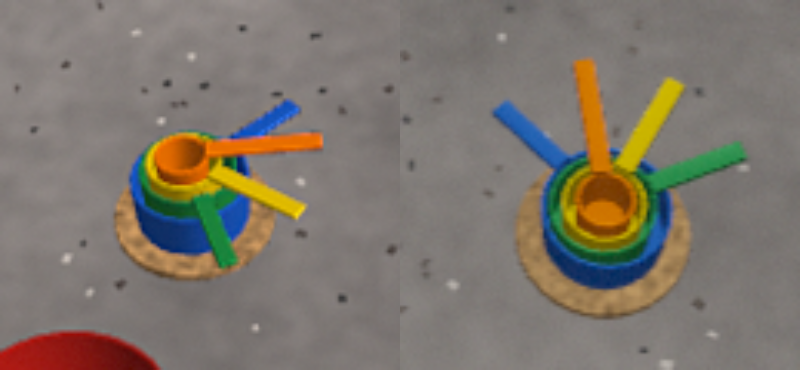

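Orange sits in yellow at (183,158) in the side crop and (606,203) in the scene crop, with the handles fanned out. One last tilt check on its handle tip against the upright prediction, then I hand in.

```bash
python3 - <<'E'
from h import *
s=robot.snapshot('side'); o=robot.snapshot('scene')
for n,c,x0,y0,sx,sy,tip in(('side',s,210,190,130/400,120/370,(322,141)),('scene',o,290,225,120/400,110/370,(585-400,61))):
    e=[proj(c,[.6935-.102*np.cos(.45),.1425-.102*np.sin(.45),.0715+dz]) for dz in(0,-.01)]
    print(n,'pred level / 10mm low',np.round(e,1).tolist(),'seen',x0+tip[0]*sx,y0+tip[1]*sy)
E
```

```text
side pred level / 10mm low [[315.4, 235.6], [315.5, 238.7]] seen 314.65 235.72972972972974
scene pred level / 10mm low [[344.7, 242.2], [344.5, 244.4]] seen 345.5 243.13513513513513
```

Level within about 2 mm in both views, so I'm handing in.

```bash
python3 -c "
from rig import robot
print(robot.sign_off())"
```

```text
the job is handed in; nothing more can be done
None
```

The four cups stand as one nest on the cork mat (blue, green, yellow, orange), upright and placed in that order; the job took about 27 s of robot time and is handed in, though sign-off gave no verdict.

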